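Crank up the specimen lift

ROBOT

A 6-joint arm with a two-finger parallel gripper is mounted at the origin on the work surface. World frame = base frame: x ahead of the robot, y to its left, z up, the work surface at z = 0. Lengths are in m, angles in rad, forces in N, time in s.
With the tool pointing down it reaches from about 0.375 to 0.9 m from the base axis. Payload 3.1 kg.
Tool frame: the origin (TCP) lies at the centre of the arm's flange, where the gripper is bolted on; the fingertips stand robot.tip_extent ahead of it and the grasp point (between the pads) lies 164 mm ahead of it (robot.tip_extent is the distance from the TCP to the fingertips, in m); z points along the fingers, y is the line along which they close (so a half turn about z gives the same grasp; the last joint's range is limited). The gripper opens to 87 mm and grips with 3 to 60 N. Pads are 19 mm wide; open, the fingers measure 117 mm over their backs; the gripper's body (75 mm by 190 mm) begins 51 mm behind the grasp point.
Start: joints at [1.165, 0.527, 1.433, -0, 1.181, -0.178], TCP at [0.141, 0.609, 0.405] pointing down, gripper open.
Joint ranges: [-3.08, 3.08], [-0.75, 2.2], [0.22, 2.44], [-1.43, 4.57], [0, 2.65], [-2.85, 2.85]. Speed limits (rad/s): [2.79, 2.79, 3.14, 3.14, 3.14, 3.14].

INTERFACE

Orientations are given as a unit quaternion [x, y, z, w].
In Python, from rig import get_obs, camera, hand_in, cut_out, robot gives the robot as it stands.
- The arm moves only by the tool step_arm, never from a script. Its argument "rows" is a list of rows, each a list of 6 numbers: the shift along the world's x, y, z in m, then the turn, a rotation vector about the world's x, y, z in degrees. A call has 1 to 12 rows; each row shifts and turns the commanded pose from where the row before left it; what a row does not reach is not made up. A row lasts 1/8 s, in which the tool goes at most 62.5 mm and 10.7 degrees, less where a joint would pass 70% of its speed; a pose out of reach is approached as far as the arm can. A call is refused whole if a number of a shift passes 0.0625 or a number of a turn 10.7, either way. A call with a gripper value outside its range is refused whole. "jaw" is the finger opening in m, from 0 to 0.087, set as the call begins (left out, the last holds). The fingers move at their own pace and stop on an object; "squeeze" is the grip in N (left out, the last holds). Time passes only in rows, so rows that do not move let the fingers close. It gives the time, the measured TCP pose, the force, the opening and the grip force at its end, in the units of the state.
- get_obs(): the state, without advancing time (a new reading comes with each control period).
- camera(name): name is "side" or "top" or "wrist"; returns a dict with "pixels" (480x640x3 uint8, blue, green, red), "depth" (480x640 float32, m along the optical axis (not along the pixel's ray), 0 where there is no reading), "fov_y" (degrees; the focal length in pixels is half the picture's height over the tangent of half this angle, whatever the lens; pixels are square), "cx", "cy" (the principal point, pixels), "extrinsics" (4x4, takes a point from camera to world coordinates); the wrist camera has in their place "mount" (4x4, takes a point from camera to tool coordinates, whose origin is the TCP and whose axes are the flange's). Camera axes: x right, y up, looking along -z (the intrinsics and any distortion apply to the point x, -y, -z); pixel columns grow to the right and rows downward; lengths in m; the calibration is good to about 2 mm. A picture is of the moment at which its call begins: read the wrist's pose just before it.
- hand_in(): hands the job in; it is judged then, once.
Trained networks look in the newest picture that a camera, given by its name, has taken for a name from the list of things; names that differ only in an ending like _2 or _b are one class to them, and where a whole thing is asked for, a point or a joint stands for the part that bears it (a point fixed in the world has none). Each returns a list of dicts, best first, with "confidence" (0 to 1); they miss things now and then, are a little off and sometimes report something else, mostly with a low value. They report only what shows in the picture. A call takes as long as a camera call. They do not tell look-alikes from the thing itself.
- cut_out(label, camera): "region" (480x640 bool, what is visible of it) and "extent" ([centre column, centre row, width, height] in pixels, round what is visible of it).
The state is a dict: "time": time; "q": joint angles; "joint_velocities": joint speeds; "joint_torque": joint torques, N m; "position": TCP position; "tool_rot": TCP orientation; "ft_force": force on the tool from outside, world axes, zero at the start; "moment": the same for the moment, N m; "grip_width": finger opening in m; "grip_force": force on a finger pad.
Only numpy, scipy, OpenCV 4.12 (cv2) and the standard library are available. Lean on these libraries where they do the work, as an engineer would, in place of code of your own. Each camera call takes 0.05 s, during which the arm holds its last target. There are 200 camera calls.

TASK

Take the loose crank out of its rest, lower it into the round well of the white specimen lift and feel for the hidden hex at the bottom, pressing only lightly (some 5 to 10 N) and turning until it drops fully home. Then wind the crank clockwise, seen from above, until the platform with the glass dish stands at the top of its travel, and let go, leaving the crank standing in the well. Work the lift only through the crank: do not touch the platform or the dish, and leave the other things on the bench where they are.

Things in the scene. Friction and masses are not known exactly. Their poses are not given: they have to be found in the camera images.
- crank: loose steel crank, about 0.28 kg, upright in its rest. Origin: centre of its foot; z up the stem, x towards the knob. The foot is a hexagon bar 24 mm across flats (27.7 over corners), 30 mm long, with a 1 mm chamfer; above it a round stem 13 mm thick up to z = 66 mm, then the bar. Balanced: its centre of mass is on the stem axis, about 47 mm up. Origin stands 8 mm above the bench in the rest
- crank_bar (a point): middle of the crank's level flat bar, right over the stem, 78 mm above the foot; the place to grip, across the bar. The bar is 16 mm wide (y), 24 mm high (z = 66 to 90 mm over the foot) from x = -50 to +29.5 mm, then narrows to an arm 10 mm wide, 12 mm high, out to x = 68 mm
- crank_knob (a point): middle of the black round knob on the bar's end, 58 mm from the stem axis, 20 mm thick, 34 mm tall, top 124 mm above the foot; it does not spin
- rest: fixed grey block 70 x 70 x 30 mm on the bench with a round hole 31 mm wide and 22 mm deep, in which the crank stands loosely. Origin: centre of its underside
- riser: fixed white specimen lift, housing 120 mm (x) by 230 mm (y) by 60 mm high. Origin: centre of its underside; well at y = -70 mm, platform at y = +65 mm. Winding clockwise: first up to 1.05 rad of lost motion (amount not known, 0.1 N m), then the platform rises 20 mm over 1.5 rad (about 0.2 N m) to a hard stop. The drive stays where left
- well (a point): centre of the mouth of the crank well, in the lift's top face 60 mm above the bench: a round funnel 46 mm wide at the top that narrows over 10 mm of depth to an upright bore 30 mm wide, which goes down to 24 mm below the mouth, where the turning drive begins
- socket (a point): mouth of the drive's hex socket, in the well on its axis, 36 mm above the bench: a 45-degree hex lead-in 3 mm deep, then 25.5 mm across flats down to the floor, 20 mm above the bench. The angle given is the lift's; the socket's own is not measured. The foot enters only within about 7 degrees of one of six positions (play then 0.12 rad either way), else it rests 34 mm above the bench
- platform: aluminium plate 90 x 90 x 6 mm on the lift, carrying the dish, moves straight up 20 mm when the drive is wound. Origin: centre of its underside
- platform_top (a point): centre of the platform's upper face: about 68 mm above the bench at the start, 88 mm at the top stop
- dish: closed glass dish 63 mm wide, 14.5 mm high, standing loose on the platform. Origin: centre of its underside
- reagent: small bottle 44 mm wide, 85 mm high on the bench, bystander. Origin: centre of its underside
- slidebox: grey slide box 75 x 100 x 30 mm on the bench, bystander. Origin: centre of its underside
- mouse: black computer mouse, about 70 x 62 mm and 34 mm high, bystander. Origin: at its underside
Mind the look-alikes: they are no part of the job. What is shaped like the crank but brown is not meant. Several things have the shape of the dish; the one meant has the colours described above.

How it is judged:
By the outcome, as a careful person would: the job done as asked, in the order asked, and still so for the second after the job is handed in, with the robot touching nothing.
It also fails if it takes over 72 s, if anything falls off the work surface, if the arm or the gripper's body presses on something with over 40 N, if the wrist force passes 120 N, or if a joint passes its speed limit or range.

## Working session

There is one attempt and no reset: what is moved stays moved. The work goes in short steps, Python scripts to look and compute and a tool call to move; the robot and the scene stay as the last step left them, time stands still between calls to the robot, and variables do not carry over. Pictures are saved under pics/ and viewed, at most 10 in all, crops included, and the job is handed in when it is done.

Besides the shell and the picture viewer there is one more tool, called after "Call:" in YAML: its name, and indented under it one key for each argument. step_arm: Moves the arm, as the interface text tells. Its arguments: {"type":"object","properties":{"rows":{"type":"array"},"jaw":{"type":"number"},"squeeze":{"type":"number"}},"required":["rows"]}

```bash
mkdir -p pics; ls; cat > h.py <<'E'
import numpy as np, cv2
from rig import get_obs, camera, hand_in, cut_out, robot
from scipy.spatial.transform import Rotation as R
def cam(n):
    o=get_obs(); c=camera(n)
    if 'extrinsics' in c: T=np.array(c['extrinsics'])
    else:
        W=np.eye(4); W[:3,:3]=R.from_quat(o['tool_rot']).as_matrix(); W[:3,3]=o['position']
        T=W@np.array(c['mount'])
    c['T']=T; c['f']=240/np.tan(np.radians(c['fov_y'])/2); return c
def pts(c):
    v,u=np.mgrid[:480,:640]; d=c['depth']
    P=np.stack([(u-c['cx'])/c['f']*d,-(v-c['cy'])/c['f']*d,-d],-1)
    return P@c['T'][:3,:3].T+c['T'][:3,3]
E
python3 - <<'E'
from h import *
print(robot.tip_extent, {k:v for k,v in get_obs().items()})
ims=[]
for n in ['top','side']:
    c=cam(n); ims.append(c['pixels']); P=pts(c)
    cv2.imwrite(f'pics/{n}.png',c['pixels'])
    print(n,{k:c[k] for k in c if k not in('pixels','depth','T')})
    for l in ['crank','crank_knob','rest','riser','platform','dish','reagent','slidebox','mouse']:
        for r in cut_out(l,n):
            m=r['region']&(c['depth']>0)
            p=P[m]
            print(n,l,round(r['confidence'],2),np.round(r['extent']),np.round(np.median(p,0),3) if len(p) else '', np.round(np.percentile(p,98,axis=0),3) if len(p) else '')
E
```

```text
pics
0.1822 {'time': 0.0, 'q': array([ 1.16448298e+00,  5.28484520e-01,  1.43390865e+00,  4.13380874e-06,
        1.18134247e+00, -1.78455364e-01]), 'joint_velocities': array([-0.00031915, -0.00020134,  0.00075964,  0.00078331, -0.0008432 ,
        0.00163183]), 'joint_torque': array([ 1.04007500e-03, -4.40048504e+01, -1.76588416e+01,  6.33240142e-02,
        5.81604440e-02, -1.65644879e-04]), 'position': array([0.14099013, 0.60854309, 0.40375789]), 'tool_rot': array([ 1.13683405e-01,  9.93516449e-01, -1.02546719e-03, -3.10673232e-04]), 'ft_force': array([-0.22019952, -0.02735065, -0.31202748]), 'moment': array([ 0.01108245, -0.00074907, -0.00185247]), 'grip_force': 0.0, 'grip_width': 0.08731516710633427}
top {'fov_y': 47.61383799905837, 'cx': 315.0447986648213, 'cy': 236.22746255503975, 'extrinsics': array([[ 0.00434992,  0.99777807, -0.0664831 ,  0.47875406],
       [-0.99985168,  0.00323179, -0.01691652, -0.08349675],
       [-0.01666408,  0.06654682,  0.99764414,  1.31649343],
       [ 0.        ,  0.        ,  0.        ,  1.        ]]), 'f': np.float64(543.9749214826672)}
top c
[... 2058 characters left out ...]
] [0.546 0.05  0.057] [0.632 0.196 0.069]
side platform 0.76 [269. 204.  45.  20.] [0.554 0.134 0.067] [0.618 0.199 0.07 ]
side platform 0.19 [412. 230.  18.  34.] [ 0.742 -0.187  0.046] [ 0.762 -0.164  0.085]
side dish 0.9 [268. 197.  21.  17.] [0.571 0.153 0.082] [0.602 0.188 0.085]
side dish 0.29 [392. 286.  45.  35.] [ 0.576 -0.27   0.028] [ 0.624 -0.209  0.032]
side reagent 0.85 [412. 231.  18.  35.] [ 0.742 -0.187  0.044] [ 0.764 -0.163  0.085]
side slidebox 0.86 [354. 204.  37.  31.] [0.766 0.032 0.028] [0.815 0.098 0.032]
side slidebox 0.28 [288. 226.  93.  66.] [0.546 0.049 0.057] [0.632 0.197 0.069]
side mouse 0.84 [397. 389.  44.  39.] [ 0.386 -0.438  0.023] [ 0.419 -0.407  0.034]
```

```bash
python3 - <<'E'
import cv2,numpy as np
a=cv2.imread('pics/top.png')[130:340,140:500]; b=cv2.imread('pics/side.png')[170:330,230:530]
a=cv2.resize(a,(583,340),interpolation=cv2.INTER_CUBIC);b=cv2.resize(b,(469,250),interpolation=cv2.INTER_CUBIC)
c=np.zeros((590,600,3),np.uint8);c[:340,:583]=a;c[340:,:469]=b;cv2.imwrite('pics/both.png',c)
E
```

```text
(no output)
```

View pics/both.png

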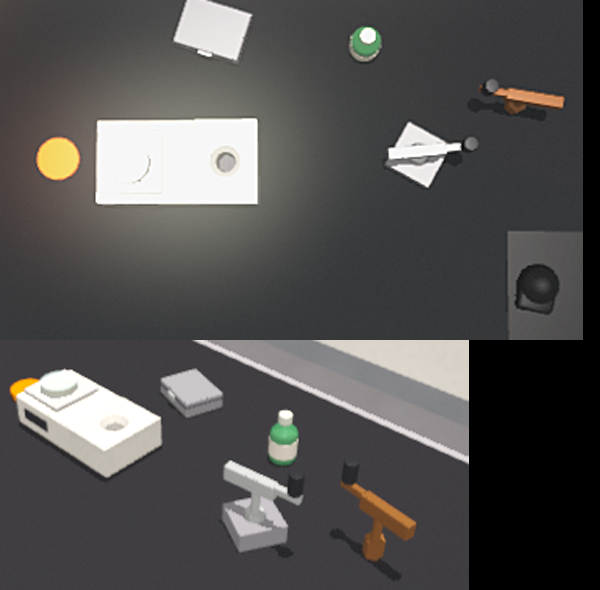

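The steel crank stands in the grey block at about (0.585, -0.26) with its knob towards -y. The brown copy is near (0.67, -0.40). The lift's well is near (0.575, 0.01), and the platform with the clear dish is at y≈0.15. I'm moving above the crank now.

Call:
step_arm:
  rows:
    - [0.052,-0.026,0,0,0,-7]
    - [0.052,-0.026,0,0,0,-7]
    - [0.052,-0.026,0,0,0,-7]
    - [0.052,-0.026,0,0,0,-7]
    - [0.052,-0.026,0,0,0,-7]
    - [0.03,-0.0467,0,0,0,-7]
    - [0.03,-0.0467,0,0,0,-7]
    - [0.03,-0.0467,0,0,0,-7]
    - [0.03,-0.0467,0,0,0,-7]
    - [0.03,-0.0467,0,0,0,-7]
    - [0.03,-0.0467,0,0,0,-7]
  jaw: 0.06

```text
time: 2.38
position: [0.582, 0.197, 0.4049]
tool_rot: [0.709, 0.705, 0.0, 0.0]
ft_force: [-0.6, 0.8, -1.0]
grip_width: 0.0599
grip_force: 0.0
```

```bash
cat >> h.py <<'E'
def crankfit(n, zlo=.094, zhi=.103, xy=(.585,-.26), r=.075):
    c=cam(n); P=pts(c); 
    m=(P[...,2]>zlo)&(P[...,2]<zhi)&(np.hypot(P[...,0]-xy[0],P[...,1]-xy[1])<r)&(c['depth']>0)
    m=cv2.morphologyEx(m.astype(np.uint8),cv2.MORPH_OPEN,np.ones((2,2)))>0
    p=P[m]
    (x,y),(w,h),a=cv2.minAreaRect((p[:,:2]*1000).astype(np.float32))
    q=p[:,:2]-p[:,:2].mean(0); u,s,v=np.linalg.svd(q,full_matrices=False); 
    print(n,len(p),'rect',x,y,w,h,a,'axis deg',np.degrees(np.arctan2(v[0,1],v[0,0])),'z',np.median(p[:,2]))
    return c,P,p
E
python3 - <<'E'
from h import *
o=get_obs();print(o['time'],o['position'],o['q'])
crankfit('top');crankfit('side',.088,.101)
E
```

```text
2.375 [0.58197343 0.19701274 0.40491215] [1.44728279e-01 5.12840514e-01 1.46034153e+00 1.65116231e-04
 1.16786965e+00 1.49724725e-01]
top 272 rect 591.0113525390625 -268.41290283203125 13.765869140625 117.73465728759766 6.255370140075684 axis deg -83.4428854692202 z 0.09821640187471836
side 372 rect 302.8280334472656 -450.5004577636719 870.2107543945312 109.85935974121094 32.54927444458008 axis deg -137.19878872580566 z 0.09562640744016071
```

Call:
step_arm:
  rows:
    - [0,-0.06,0,0,0,0]
    - [0,-0.06,0,0,0,0]
    - [0,-0.06,0,0,0,0]
    - [0,0,0,0,0,0]

```text
time: 2.98
position: [0.5812, 0.0153, 0.4049]
tool_rot: [0.709, 0.705, -0.0, 0.0]
ft_force: [-0.3, 1.1, -0.0]
grip_width: 0.06
grip_force: 0.0
```

```bash
python3 - <<'E'
from h import *
c=cam('wrist');cv2.imwrite('pics/w1.png',c['pixels']);P=pts(c);np.savez('w1.npz',P=P,px=c['pixels'],T=c['T'],f=c['f'],cx=c['cx'],cy=c['cy'],d=c['depth'])
print(c['mount'],{k:c[k] for k in c if k in('fov_y','cx','cy')}, [k for k in c])
for l in ['riser','well','platform','dish']:
    for r in cut_out(l,'wrist'): print(l,r['confidence'],r['extent'],np.median(P[r['region']&(c['depth']>0)],0))
E
```

```text
[[-1.79466641e-04  9.67137997e-01  2.54251966e-01  7.01345845e-02]
 [ 9.99999965e-01  2.23263725e-04 -1.43401828e-04  1.33443797e-03]
 [-1.95454597e-04  2.54251931e-01 -9.67138003e-01  1.91201645e-02]
 [ 0.00000000e+00  0.00000000e+00  0.00000000e+00  1.00000000e+00]] {'fov_y': 71.04827518764807, 'cx': 314.23648000689616, 'cy': 243.2198932767168} ['pixels', 'depth', 'fov_y', 'cx', 'cy', 'mount', 'T', 'f']
riser 0.97 [307.0, 131.8, 137.0, 262.9] [0.57925612 0.09260776 0.06118623]
well 0.95 [306.6, 131.8, 140.1, 262.5] [0.57928747 0.09210757 0.06118353]
platform 0.6 [305.2, 63.8, 106.7, 118.0] [0.58114189 0.15221251 0.0690118 ]
platform 0.52 [304.8, 54.2, 73.2, 82.0] [0.57674024 0.16301293 0.08351017]
dish 0.74 [307.0, 54.5, 75.7, 85.1] [0.57676627 0.16290883 0.08350956]
```

View pics/w1.png

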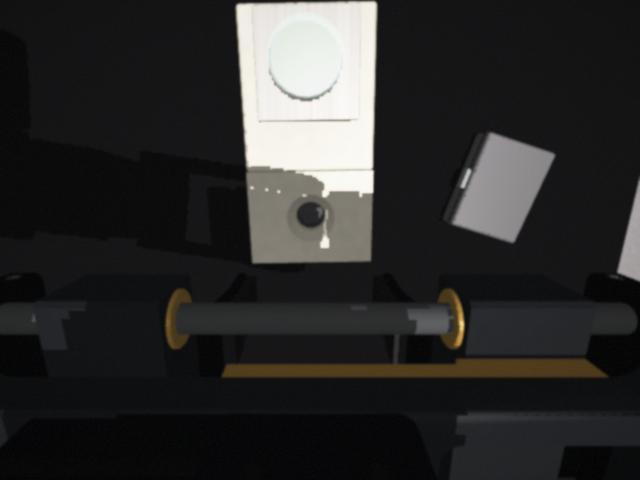

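The wrist view shows the lift from above, with the dish at about (305, 57), the well mouth at about (311, 215), and the near edge at row 262. Next I'm measuring the well from depth.

```bash
python3 - <<'E'
import numpy as np,cv2
D=np.load('w1.npz');P=D['P'];d=D['d']
ok=np.zeros((480,640),bool);ok[165:264,245:378]=1
near=P[200:235,290:335]; top=P[225:255,255:365][...,2]
zt=np.median(top);print('ztop',zt)
# top face points
M=ok&(abs(P[...,2]-zt)<.004);p=P[M][:,:2]*1000
m=cv2.morphologyEx(M.astype(np.uint8),cv2.MORPH_CLOSE,np.ones((9,9)))
p=P[m>0][:,:2]*1000
print('lift rect',cv2.minAreaRect(p.astype(np.float32)),p.min(0),p.max(0))
L=[];Rr=[]
for v in range(190,250):
    u=np.where(M[v])[0];L.append(P[v,u[0],:2]);Rr.append(P[v,u[-1],:2])
for e in(L,Rr):
    e=np.array(e);k=np.polyfit(e[:,1],e[:,0],1);print('side edge slope',k[0],'x at y',np.median(e,0))
# planar intersection of image pixels with mouth plane for hole boundary
h=np.zeros_like(ok);h[190:245,280:342]=1
hm=h&(P[...,2]<zt-.0015)&(d>0)
n,l,s,ce=cv2.connectedComponentsWithStats(hm.astype(np.uint8));i=1+np.argmax(s[1:,4]);print(s[i],ce[i])
v,u=np.where(l==i)
f,cx,cy,T=D['f'],D['cx'],D['cy'],D['T']
r=np.stack([(u-cx)/f,-(v-cy)/f,-np.ones(len(u))],-1)@T[:3,:3].T
t=(zt-T[2,3])/r[:,2];q=(T[:3,3]+r*t[:,None])[:,:2]
print('mouth mean',q.mean(0),cv2.minEnclosingCircle((q*1000).astype(np.float32)),q.min(0),q.max(0))
E
```

```text
ztop 0.06076250839983538
lift rect ((578.1368408203125, 32.56499481201172), (139.95172119140625, 105.60868072509766), 0.6724199652671814) [507.73897316 -20.30231582] [647.68463477  85.42973665]
side edge slope -0.011931206541977393 x at y [0.51948634 0.02418551]
side edge slope -0.007781820690466748 x at y [0.6385839  0.02338292]
[ 288  196   46   45 1528] [310.51505236 217.56806283]
mouth mean [0.5791202  0.02568633] ((578.9474487304688, 25.18288803100586), 22.79648208618164) [0.55705067 0.00312149] [0.60119802 0.04689168]
```

Call:
step_arm:
  rows:
    - [0,-0.06,0,0,0,0]
    - [0,-0.06,0,0,0,0]
    - [0,-0.06,0,0,0,0]
    - [0,-0.06,0,0,0,0]
    - [0.0,-0.06,0,0,0,0]
    - [0,-0.05,0,0,0,0]
    - [0,0,0,0,0,0]
    - [0,0,0,0,0,0]

```text
time: 4.22
position: [0.5816, -0.3297, 0.4043]
tool_rot: [0.707, 0.707, 0.0, -0.001]
ft_force: [-0.4, 0.6, 0.8]
grip_width: 0.0604
grip_force: 0.0
```

```bash
python3 - <<'E'
from h import *
o=get_obs();print(o['position'],o['q'])
c,P,p=crankfit('wrist');cv2.imwrite('pics/w2.png',c['pixels']);np.savez('w2.npz',P=P,px=c['pixels'],T=c['T'],f=c['f'],cx=c['cx'],cy=c['cy'],d=c['depth'])
for l in ['crank','crank_knob','rest']:
    for r in cut_out(l,'wrist'): print(l,r['confidence'],r['extent'],np.median(P[r['region']&(c['depth']>0)],0))
E
```

```text
[ 0.58156025 -0.32974099  0.40427349] [-6.82743406e-01  5.88605849e-01  1.31471790e+00  7.92774379e-04
  1.24000235e+00 -6.83614654e-01]
wrist 2255 rect 594.8013916015625 -253.29293823242188 24.49174690246582 130.7722625732422 2.700507640838623 axis deg -83.89975972686034 z 0.09880334751031822
crank 0.85 [330.2, 161.8, 36.8, 157.2] [ 0.59314435 -0.26001638  0.09899266]
crank 0.67 [411.0, 294.2, 65.7, 108.9] [ 0.67307289 -0.3515522   0.0915369 ]
crank_knob 0.94 [329.5, 161.8, 36.6, 158.2] [ 0.59323462 -0.25922193  0.09902598]
crank_knob 0.65 [410.7, 268.3, 69.2, 61.6] [ 0.67346538 -0.3515522   0.0915369 ]
rest 0.71 [325.1, 149.8, 93.5, 92.3] [ 0.58236294 -0.25423414  0.03089676]
```

View pics/w2.png

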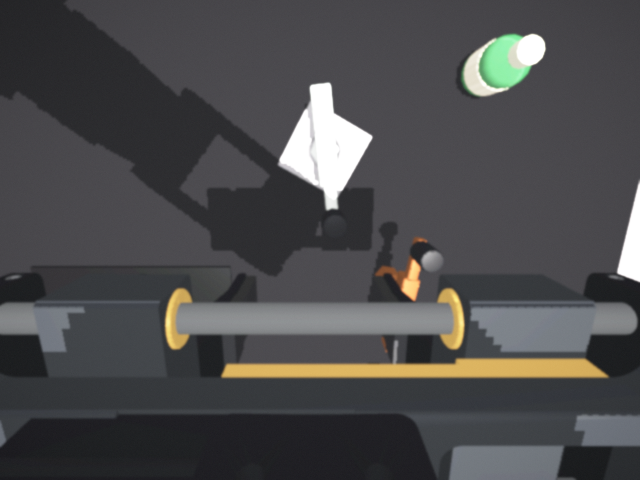

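The wrist view shows the steel crank with its bar from row 85 to 195 at about column 325, and its knob at (335, 225). The brown crank is at the lower right. Next I'm fitting the bar precisely.

```bash
python3 - <<'E'
import numpy as np,cv2
D=np.load('w2.npz');P=D['P']
m=(P[...,2]>.094)&(P[...,2]<.103);m[:,:295]=0;m[:,350:]=0;m[:80]=0;m[230:]=0
n,l,s,ce=cv2.connectedComponentsWithStats(m.astype(np.uint8));i=1+np.argmax(s[1:,4]);print(s[i])
p=P[l==i][:,:2]
print(cv2.minAreaRect((p*1000).astype(np.float32)))
# per-row width
rows=[]
for v in range(80,232):
    u=np.where(l[v]==i)[0]
    if len(u)>1:
        a,b=P[v,u[0]],P[v,u[-1]];rows.append([v,(a[0]+b[0])/2,(a[1]+b[1])/2,np.linalg.norm(a-b)])
rows=np.array(rows);print(np.round(rows[::4],4))
w=rows[(rows[:,3]>.013)&(rows[:,3]<.02)];k=np.polyfit(w[:,2],w[:,1],1);print(k,w[[0,-1]],'yaw of +x (towards -y):',np.degrees(np.arctan2(-1,-k[0])),'x at -.26',np.polyval(k,-.26))
kb=(P[...,2]>.12)&(P[...,2]<.142);kb[:,:300]=0;kb[:,360:]=0;kb[:190]=0;kb[250:]=0
print('knob',P[kb].mean(0),P[kb].min(0),P[kb].max(0))
r=(abs(P[...,2]-.031)<.003);r[:,:270]=0;r[:,385:]=0;r[:90]=0;r[210:]=0
print('rest',cv2.minAreaRect((P[r][:,:2]*1000).astype(np.float32)))
E
```

```text
[ 311   84   28  127 2260]
((592.5037841796875, -254.72799682617188), (16.0145320892334, 99.36064910888672), 6.144351959228516)
[[ 8.400e+01  5.919e-01 -2.053e-01  4.800e-03]
 [ 8.800e+01  5.876e-01 -2.082e-01  1.500e-02]
 [ 9.200e+01  5.876e-01 -2.111e-01  1.500e-02]
 [ 9.600e+01  5.880e-01 -2.139e-01  1.590e-02]
 [ 1.000e+02  5.884e-01 -2.170e-01  1.510e-02]
 [ 1.040e+02  5.884e-01 -2.200e-01  1.510e-02]
 [ 1.080e+02  5.893e-01 -2.228e-01  1.520e-02]
 [ 1.120e+02  5.892e-01 -2.259e-01  1.550e-02]
 [ 1.160e+02  5.897e-01 -2.289e-01  1.450e-02]
 [ 1.200e+02  5.901e-01 -2.319e-01  1.540e-02]
 [ 1.240e+02  5.901e-01 -2.350e-01  1.540e-02]
 [ 1.280e+02  5.910e-01 -2.380e-01  1.550e-02]
 [ 1.320e+02  5.910e-01 -2.411e-01  1.550e-02]
 [ 1.360e+02  5.914e-01 -2.443e-01  1.470e-02]
 [ 1.400e+02  5.919e-01 -2.474e-01  1.560e-02]
 [ 1.440e+02  5.919e-01 -2.505e-01  1.560e-02]
 [ 1.480e+02  5.923e-01 -2.537e-01  1.480e-02]
 [ 1.520e+02  5.928e-01 -2.568e-01  1.570e-02]
 [ 1.560e+02  5.932e-01 -2.600e-01  1.490e-02]
 [ 1.600e+02  5.932e-01 -2.632e-01  1.500e-02]
 [ 1.640e+02  5.937e-01 -2.665e-
[... 286 characters left out ...]
1.010e-02]
 [ 1.920e+02  5.964e-01 -2.895e-01  9.500e-03]
 [ 1.960e+02  5.965e-01 -2.929e-01  9.400e-03]
 [ 2.000e+02  5.970e-01 -2.964e-01  8.600e-03]
 [ 2.040e+02  5.975e-01 -2.998e-01  9.900e-03]
 [ 2.080e+02  5.976e-01 -3.035e-01  9.600e-03]]
[-0.10654431  0.56530375] [[ 8.60000000e+01  5.87939029e-01 -2.06754130e-01  1.41492835e-02]
 [ 1.84000000e+02  5.95111594e-01 -2.82950011e-01  1.53453286e-02]] yaw of +x (towards -y): -83.91840340425196 x at -.26 0.5930052665938517
knob [ 0.59838975 -0.31145346  0.13200683] [ 0.58882228 -0.32256458  0.12001084] [ 0.60800295 -0.30274885  0.13486534]
rest ((592.6181640625, -254.9536895751953), (70.0293197631836, 70.1624755859375), 61.189537048339844)
```

Call:
step_arm:
  rows:
    - [0.0055,0.0373,0,0,0,3.05]
    - [0.0054,0.0372,0,0,0,3.05]
    - [0,0,-0.045,0,0,0]
    - [0,0,-0.045,0,0,0]
    - [0,0,0,0,0,0]
  jaw: 0.05

```text
time: 5.05
position: [0.5909, -0.2548, 0.3115]
tool_rot: [0.668, 0.744, -0.001, -0.004]
ft_force: [-0.3, -0.4, 0.6]
grip_width: 0.0497
grip_force: 0.0
```

```bash
python3 - <<'E'
from h import *
o=get_obs();print(o['position'],R.from_quat(o['tool_rot']).as_matrix()[:,1:],o['q'])
E
```

```text
[ 0.59092367 -0.25481535  0.31147263] [[ 0.99423369 -0.0074886 ]
 [ 0.10701165  0.00492075]
 [-0.00691912 -0.99995985]] [-5.80479834e-01  6.62731478e-01  1.46168002e+00  9.10480054e-06
  1.02614190e+00 -6.87684415e-01]
```

Call:
step_arm:
  rows:
    - [0.0012,0,-0.03,0,0,0]
    - [0,0,-0.03,0,0,0]
    - [0,0,0,0,0,0]
    - [0,0,0,0,0,0]

```text
time: 5.55
position: [0.5941, -0.2572, 0.257]
tool_rot: [0.669, 0.744, 0.0, 0.002]
ft_force: [0.4, -0.6, -0.5]
grip_width: 0.0498
grip_force: 0.0
```

```bash
python3 - <<'E'
from h import *
o=get_obs();print(o['position'],R.from_quat(o['tool_rot']).as_matrix()[:,1:],o['q'],o['ft_force'])
E
```

```text
[ 0.59406992 -0.25718888  0.25699163] [[ 0.99440416  0.00302464]
 [ 0.10560548 -0.00196342]
 [ 0.00280038 -0.9999935 ]] [-5.80888396e-01  7.38401659e-01  1.48617393e+00  2.33090277e-05
  9.13411073e-01 -6.86702603e-01] [ 0.35863429 -0.6042486  -0.53882696]
```

Call:
step_arm:
  rows:
    - [-0.0012,0.0015,-0.0065,0,0,0]
    - [0,0,0,0,0,0]
    - [0,0,0,0,0,0]

```text
time: 5.92
position: [0.5921, -0.2554, 0.2487]
tool_rot: [0.669, 0.743, 0.0, 0.0]
ft_force: [-0.7, -0.3, 0.0]
grip_width: 0.05
grip_force: 0.0
```

Call:
step_arm:
  rows:
    - [0,0,0,0,0,0]
    - [0,0,0,0,0,0]
    - [0,0,0,0,0,0]
    - [0,0,0,0,0,0]
  jaw: 0.0
  squeeze: 55

```text
time: 6.42
position: [0.592, -0.2554, 0.2482]
tool_rot: [0.669, 0.743, -0.0, -0.0]
ft_force: [-0.8, -0.6, 0.0]
grip_width: 0.0178
grip_force: 1.0
```

Call:
step_arm:
  rows:
    - [0,0,0.01,0,0,0]
    - [0,0,0.03,0,0,0]
    - [0,0,0.04,0,0,0]
    - [0,0,0.02,0,0,0]
    - [0,0,0,0,0,0]
    - [0,0,0,0,0,0]

```text
time: 7.18
position: [0.5915, -0.255, 0.3472]
tool_rot: [0.669, 0.743, -0.0, -0.001]
ft_force: [0.2, 0.8, -3.4]
grip_width: 0.0157
grip_force: 55.0
```

```bash
python3 - <<'E'
from h import *
o=get_obs();print(o['position'],R.from_quat(o['tool_rot']).as_matrix()[:,1:],o['q'],o['ft_force'],o['moment'])
c=cam('wrist');P=pts(c);cv2.imwrite('pics/w3.png',c['pixels']);s=cam('side');cv2.imwrite('pics/s3.png',s['pixels'][150:350,250:550])
for l in ['crank']:
  for r in cut_out(l,'wrist'): print(l,r['confidence'],r['extent'],np.median(P[r['region']&(c['depth']>0)],0))
a=cv2.resize(c['pixels'],(400,300));b=cv2.resize(s['pixels'][150:350,250:550],(400,267));cv2.imwrite('pics/g.png',np.vstack([a,b]))
E
```

```text
[ 0.5914523  -0.25500332  0.34720284] [[ 0.9944318  -0.00207173]
 [ 0.10536467  0.00135781]
 [-0.00191713 -0.99999693]] [-5.80269055e-01  6.18211830e-01  1.43537436e+00 -2.99057249e-07
  1.09048350e+00 -6.85828216e-01] [ 0.23125805  0.84900038 -3.44918625] [-0.07478436  0.0563325  -0.03073651]
crank 0.96 [313.6, 281.2, 44.8, 161.9] [ 0.59024791 -0.22856287  0.19721702]
```

View pics/g.png

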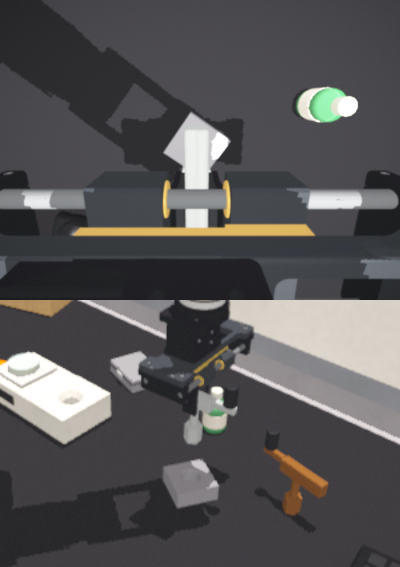

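The crank is held upright and clear of the rest. I'm carrying it over the well and turning it counter-clockwise so there is winding range left. The top camera will cross-check the well first.

```bash
python3 - <<'E'
from h import *
c=cam('top');P=pts(c);d=c['depth']
m=(P[...,2]<.0585)&(np.hypot(P[...,0]-.577,P[...,1]-.022)<.03)&(d>0)
n,l,s,ce=cv2.connectedComponentsWithStats(m.astype(np.uint8));i=1+np.argmax(s[1:,4]);v,u=np.where(l==i)
T=c['T'];r=np.stack([(u-c['cx'])/c['f'],-(v-c['cy'])/c['f'],-np.ones(len(u))],-1)@T[:3,:3].T
q=T[:3,3]+r*((.06-T[2,3])/r[:,2])[:,None]
print(s[i],q.mean(0),q.min(0),q.max(0))
t=(abs(P[...,2]-.061)<.003)&(abs(P[...,0]-.57)<.09)&(P[...,1]>-.05)&(P[...,1]<.22)
t=cv2.morphologyEx(t.astype(np.uint8),cv2.MORPH_OPEN,np.ones((3,3)))>0
print(cv2.minAreaRect((P[t][:,:2]*1000).astype(np.float32)))
r2=(abs(P[...,2]-.031)<.004)&(np.hypot(P[...,0]-.59,P[...,1]+.255)<.06)
print('rest',cv2.minAreaRect((P[r2][:,:2]*1000).astype(np.float32)))
E
```

```text
[267 219  23  23 297] [0.57742811 0.02194008 0.06      ] [ 0.5510971  -0.00170672  0.06      ] [0.60233224 0.04935042 0.06      ]
((577.2535400390625, 90.08182525634766), (117.69122314453125, 226.10733032226562), 0.8100799918174744)
rest ((569.0298461914062, -251.67144775390625), (39.87530517578125, 10.860873222351074), 44.23180389404297)
```

Call:
step_arm:
  rows:
    - [-0.001,0.0233,0,0,0,10]
    - [-0.001,0.0233,0,0,0,10]
    - [-0.001,0.0233,0,0,0,10]
    - [-0.001,0.0233,0,0,0,10]
    - [-0.001,0.0233,0,0,0,10]
    - [-0.001,0.0233,0,0,0,10]
    - [-0.001,0.0233,0,0,0,10]
    - [-0.001,0.0233,0,0,0,10]
    - [-0.001,0.0233,0,0,0,10]
    - [-0.001,0.0233,0,0,0,10]
    - [-0.001,0.0233,0,0,0,10]
    - [-0.001,0.0233,0,0,0,10]

```text
time: 8.88
position: [0.5799, 0.025, 0.3476]
tool_rot: [-0.312, 0.95, 0.0, -0.001]
ft_force: [-0.0, -0.0, -2.2]
grip_width: 0.0154
grip_force: 55.0
```

Call:
step_arm:
  rows:
    - [-0.001,-0.001,-0.015,0,0,0]
    - [0,0,-0.015,0,0,0]
    - [0,0,-0.01,0,0,0]
    - [0,0,0,0,0,0]
    - [0,0,0,0,0,0]
    - [0,0,0,0,0,0]

```text
time: 9.62
position: [0.5793, 0.023, 0.3088]
tool_rot: [-0.309, 0.951, -0.0, 0.001]
ft_force: [0.1, -0.4, -2.1]
grip_width: 0.0152
grip_force: 55.0
```

```bash
cat > o.py <<'E'
from h import *
o=get_obs();M=R.from_quat(o['tool_rot']).as_matrix();print(o['time'],o['position'].round(4),'footz',round(o['position'][2]-.2402,4),'z',M[:,2].round(4),'yaw',np.degrees(np.arctan2(M[1,1],M[0,1])).round(1),'q6',o['q'][5].round(2),o['ft_force'].round(1),o['moment'].round(3))
E
python3 o.py
```

```text
9.625 [0.5793 0.023  0.3088] footz 0.0686 z [ 1.3e-03 -2.0e-04 -1.0e+00] yaw 126.0 q6 -2.35 [ 0.1 -0.4 -2.1] [0.064 0.03  0.021]
```

Call:
step_arm:
  rows:
    - [0,0,-0.005,0,0,0]
    - [0,0,-0.005,0,0,0]
    - [0,0,-0.004,0,0,0]
    - [0,0,0,0,0,0]
    - [0,0,0,0,0,0]

```text
time: 10.25
position: [0.5791, 0.0232, 0.2942]
tool_rot: [-0.309, 0.951, 0.0, 0.0]
ft_force: [0.1, -0.3, -2.3]
grip_width: 0.0155
grip_force: 55.0
```

```bash
echo "print(o['q'].round(3))">>o.py; python3 o.py
```

```text
10.25 [0.5791 0.0232 0.2942] footz 0.054 z [ 0.  0. -1.] yaw 126.0 q6 -2.35 [ 0.1 -0.3 -2.3] [ 0.06   0.005 -0.006]
[-0.153  0.615  1.645  0.     0.882 -2.353]
```

Call:
step_arm:
  rows:
    - [0,0,-0.003,0,0,0]
    - [0,0,-0.003,0,0,0]
    - [0,0,-0.002,0,0,0]
    - [0,0,0,0,0,0]
    - [0,0,0,0,0,0]

```text
time: 10.88
position: [0.5787, 0.0234, 0.2858]
tool_rot: [-0.309, 0.951, 0.0, -0.001]
ft_force: [-1.7, 1.0, -1.8]
grip_width: 0.0157
grip_force: 55.0
```

```bash
python3 o.py
```

```text
10.875 [0.5787 0.0234 0.2858] footz 0.0456 z [-1.4e-03  4.0e-04 -1.0e+00] yaw 126.0 q6 -2.35 [-1.7  1.  -1.8] [0.326 0.275 0.041]
[-0.152  0.627  1.651  0.     0.865 -2.353]
```

Call:
step_arm:
  rows:
    - [-0.0006,0.0004,-0.003,0,0,0]
    - [0,0,-0.003,0,0,0]
    - [0,0,-0.003,0,0,0]
    - [0,0,0,0,0,0]
    - [0,0,0,0,0,0]

```text
time: 11.5
position: [0.5784, 0.0236, 0.277]
tool_rot: [-0.309, 0.951, 0.0, -0.0]
ft_force: [-1.4, 1.0, -4.0]
grip_width: 0.0157
grip_force: 55.0
```

```bash
python3 o.py
```

```text
11.5 [0.5784 0.0236 0.277 ] footz 0.0368 z [-5.e-04  1.e-04 -1.e+00] yaw 126.0 q6 -2.35 [-1.4  1.  -4. ] [0.243 0.295 0.02 ]
[-0.152  0.64   1.657 -0.     0.845 -2.352]
```

Call:
step_arm:
  rows:
    - [-0.0006,0.0006,-0.001,0,0,0]
    - [0,0,-0.001,0,0,0]
    - [0,0,-0.001,0,0,0]
    - [0,0,0,0,0,0]
    - [0,0,0,0,0,0]

```text
time: 12.12
position: [0.578, 0.0242, 0.2743]
tool_rot: [-0.309, 0.951, -0.0, 0.0]
ft_force: [1.5, 0.3, -3.9]
grip_width: 0.0155
grip_force: 55.0
```

```bash
python3 o.py
```

```text
12.125 [0.578  0.0242 0.2743] footz 0.0341 z [ 5.e-04 -1.e-04 -1.e+00] yaw 126.0 q6 -2.35 [ 1.5  0.3 -3.9] [ 0.023  0.077 -0.003]
[-0.151  0.644  1.66  -0.     0.837 -2.351]
```

Call:
step_arm:
  rows:
    - [0.0002,0,-0.001,0,0,0]
    - [0,0,-0.001,0,0,0]
    - [0,0,0,0,0,0]
    - [0,0,0,0,0,0]

```text
time: 12.62
position: [0.578, 0.0243, 0.2723]
tool_rot: [-0.309, 0.951, -0.0, 0.0]
ft_force: [-0.8, 0.4, -0.9]
grip_width: 0.0154
grip_force: 55.0
```

```bash
python3 o.py
```

```text
12.625 [0.578  0.0243 0.2723] footz 0.0321 z [ 1.e-04  0.e+00 -1.e+00] yaw 126.0 q6 -2.35 [-0.8  0.4 -0.9] [ 0.106  0.131 -0.038]
[-0.151  0.647  1.661  0.     0.834 -2.351]
```

Call:
step_arm:
  rows:
    - [0,0,-0.001,0,0,0]
    - [0,0,0,0,0,0]
    - [0,0,0,0,0,0]

```text
time: 13.0
position: [0.5778, 0.0243, 0.271]
tool_rot: [-0.309, 0.951, 0.0, -0.0]
ft_force: [-0.8, 0.7, -3.3]
grip_width: 0.0153
grip_force: 55.0
```

```bash
python3 o.py
```

```text
13.0 [0.5778 0.0243 0.271 ] footz 0.0308 z [-7.e-04  2.e-04 -1.e+00] yaw 126.0 q6 -2.35 [-0.8  0.7 -3.3] [0.159 0.18  0.021]
[-0.151  0.649  1.662  0.     0.831 -2.351]
```

Call:
step_arm:
  rows:
    - [0,0,-0.001,0,0,0]
    - [0,0,-0.001,0,0,0]
    - [0,0,0,0,0,0]
    - [0,0,0,0,0,0]

```text
time: 13.5
position: [0.5779, 0.0243, 0.269]
tool_rot: [-0.309, 0.951, 0.0, -0.0]
ft_force: [-0.1, 0.1, -3.5]
grip_width: 0.0159
grip_force: 55.0
```

```bash
python3 o.py
```

```text
13.5 [0.5779 0.0243 0.269 ] footz 0.0288 z [-7.e-04  1.e-04 -1.e+00] yaw 126.0 q6 -2.35 [-0.1  0.1 -3.5] [0.153 0.295 0.02 ]
[-0.151  0.652  1.663  0.     0.827 -2.351]
```

Call:
step_arm:
  rows:
    - [0,0,-0.002,0,0,0]
    - [0,0,-0.002,0,0,0]
    - [0,0,-0.001,0,0,0]
    - [0,0,-0.001,0,0,0]
    - [0,0,0,0,0,0]
    - [0,0,0,0,0,0]

```text
time: 14.25
position: [0.5779, 0.0243, 0.2631]
tool_rot: [-0.309, 0.951, 0.0, -0.0]
ft_force: [-2.4, 0.6, -3.8]
grip_width: 0.0151
grip_force: 55.0
```

```bash
python3 o.py
```

```text
14.25 [0.5779 0.0243 0.2631] footz 0.0229 z [-5.e-04  1.e-04 -1.e+00] yaw 126.0 q6 -2.35 [-2.4  0.6 -3.8] [0.302 0.437 0.004]
[-0.151  0.661  1.666  0.     0.815 -2.351]
```

Call:
step_arm:
  rows:
    - [-0.0004,0.0003,-0.001,0,0,0]
    - [0,0,-0.001,0,0,0]
    - [0,0,-0.001,0,0,0]
    - [0,0,0,0,0,0]
    - [0,0,0,0,0,0]

```text
time: 14.88
position: [0.5777, 0.0245, 0.2607]
tool_rot: [-0.309, 0.951, -0.0, 0.0]
ft_force: [-2.1, 0.2, 2.6]
grip_width: 0.0155
grip_force: 55.0
```

```bash
python3 o.py
```

```text
14.875 [0.5777 0.0245 0.2607] footz 0.0205 z [ 7.e-04 -2.e-04 -1.e+00] yaw 126.0 q6 -2.35 [-2.1  0.2  2.6] [ 0.177  0.509 -0.009]
[-0.151  0.665  1.668 -0.     0.808 -2.351]
```

The foot dropped straight into the socket: it reads 0.0205 m against a floor at 0.020 m, with light contact. Next is winding clockwise.

Call:
step_arm:
  rows:
    - [0,0,0.0003,0,0,-5]
    - [0,0,0,0,0,-5]
    - [0,0,0,0,0,-5]
    - [0,0,0,0,0,-5]
    - [0,0,0,0,0,-5]
    - [0,0,0,0,0,-5]

```text
time: 15.62
position: [0.5774, 0.0247, 0.2607]
tool_rot: [-0.052, 0.999, 0.0, -0.0]
ft_force: [-3.0, 1.0, 2.7]
grip_width: 0.0156
grip_force: 55.0
```

```bash
python3 o.py
```

```text
15.625 [0.5774 0.0247 0.2607] footz 0.0205 z [-5.e-04  1.e-04 -1.e+00] yaw 95.9 q6 -1.82 [-3.   1.   2.7] [0.284 0.546 0.137]
[-0.151  0.665  1.668  0.     0.809 -1.825]
```

Call:
step_arm:
  rows:
    - [-0.0004,0.0002,0,0,0,-5]
    - [0,0,0,0,0,-5]
    - [0,0,0,0,0,-5]
    - [0,0,0,0,0,-5]
    - [0,0,0,0,0,-5]
    - [0,0,0,0,0,-5]
    - [0,0,0,0,0,-5]
    - [0,0,0,0,0,-5]

```text
time: 16.62
position: [0.5774, 0.0249, 0.2607]
tool_rot: [0.293, 0.956, 0.0, 0.0]
ft_force: [-1.6, 1.5, 1.2]
grip_width: 0.0155
grip_force: 55.0
```

```bash
cat >> o.py <<'E'
c=cam('top');P=pts(c)
for r in cut_out('dish','top'):
    p=P[r['region']&(c['depth']>0)]; print('dish',r['confidence'],np.median(p,0).round(4))
E
python3 o.py
```

```text
16.625 [0.5774 0.0249 0.2607] footz 0.0205 z [ 8.e-04 -0.e+00 -1.e+00] yaw 55.9 q6 -1.13 [-1.6  1.5  1.2] [0.253 0.37  0.19 ]
[-0.15   0.665  1.669  0.     0.807 -1.126]
dish 0.88 [0.5845 0.2744 0.0151]
dish 0.67 [0.5788 0.1717 0.0891]
dish 0.26 [0.5939 0.186  0.0745]
```

Call:
step_arm:
  rows:
    - [0,0,0,0,0,-5]
    - [0,0,0,0,0,-5]
    - [0,0,0,0,0,-5]
    - [0,0,0,0,0,-5]
    - [0,0,0,0,0,-5]
    - [0,0,0,0,0,-5]
    - [0,0,0,0,0,-5]
    - [0,0,0,0,0,-5]

```text
time: 17.73
position: [0.5775, 0.0249, 0.2607]
tool_rot: [0.602, 0.799, 0.0, 0.001]
ft_force: [-1.3, 1.2, 1.2]
grip_width: 0.0156
grip_force: 55.0
```

```bash
python3 o.py
```

```text
17.725 [0.5775 0.0249 0.2607] footz 0.0205 z [ 0.0013  0.     -1.    ] yaw 16.0 q6 -0.43 [-1.3  1.2  1.2] [0.235 0.293 0.147]
[-0.15   0.665  1.669  0.     0.807 -0.43 ]
dish 0.56 [0.5804 0.1718 0.0983]
```

Call:
step_arm:
  rows:
    - [0,0,0,0,0,-4]
    - [0,0,0,0,0,-4]
    - [0,0,0,0,0,-4]
    - [0,0,0,0,0,-2]
    - [0,0,0,0,0,0]

```text
time: 18.45
position: [0.5776, 0.0248, 0.2607]
tool_rot: [0.694, 0.72, 0.0, 0.0]
ft_force: [-0.4, 1.3, 0.6]
grip_width: 0.0152
grip_force: 55.0
```

```bash
python3 o.py
```

```text
18.45 [0.5776 0.0248 0.2607] footz 0.0205 z [ 0.0013 -0.     -1.    ] yaw 2.1 q6 -0.19 [-0.4  1.3  0.6] [0.247 0.112 0.137]
[-0.15   0.665  1.668  0.     0.807 -0.188]
dish 0.59 [0.5845 0.2742 0.0149]
dish 0.51 [0.58   0.171  0.1016]
```

Call:
step_arm:
  rows:
    - [0,0,0,0,0,-2]
    - [0,0,0,0,0,-2]
    - [0,0,0,0,0,0]

```text
time: 18.92
position: [0.5775, 0.0247, 0.2607]
tool_rot: [0.719, 0.695, 0.0, 0.0]
ft_force: [0.9, 2.1, 1.0]
grip_width: 0.0152
grip_force: 55.0
```

```bash
python3 o.py
```

```text
18.925 [0.5775 0.0247 0.2607] footz 0.0205 z [ 0.0011 -0.     -1.    ] yaw -2.0 q6 -0.12 [0.9 2.1 1. ] [ 0.318 -0.134  0.088]
[-0.15   0.665  1.669  0.     0.807 -0.116]
dish 0.88 [0.582  0.1711 0.1023]
dish 0.76 [0.5844 0.2737 0.0149]
```

Call:
step_arm:
  rows:
    - [0,0,0,0,0,-2]
    - [0,0,0,0,0,-2]
    - [0,0,0,0,0,0]

```text
time: 19.4
position: [0.5775, 0.0247, 0.2607]
tool_rot: [0.743, 0.669, 0.0, 0.0]
ft_force: [0.5, 1.6, 2.3]
grip_width: 0.0153
grip_force: 55.0
```

```bash
python3 o.py
```

```text
19.4 [0.5775 0.0247 0.2607] footz 0.0205 z [ 1.e-03 -2.e-04 -1.e+00] yaw -6.0 q6 -0.05 [0.5 1.6 2.3] [ 0.312 -0.301  0.27 ]
[-0.15   0.665  1.669 -0.     0.807 -0.046]
dish 0.91 [0.5842 0.2742 0.0153]
dish 0.77 [0.5808 0.171  0.1029]
```

Call:
step_arm:
  rows:
    - [0,0,0,0,0,-2]
    - [0,0,0,0,0,-1]
    - [0,0,0,0,0,0]

```text
time: 19.88
position: [0.5774, 0.0247, 0.2607]
tool_rot: [0.76, 0.65, 0.0, 0.0]
ft_force: [1.5, 1.9, 2.8]
grip_width: 0.0155
grip_force: 55.3
```

```bash
python3 o.py
```

```text
19.875 [0.5774 0.0247 0.2607] footz 0.0205 z [ 9.e-04 -4.e-04 -1.e+00] yaw -8.9 q6 0.01 [1.5 1.9 2.8] [ 0.291 -0.425  0.6  ]
[-0.15   0.665  1.669 -0.     0.807  0.005]
dish 0.89 [0.5843 0.2723 0.0151]
dish 0.68 [0.58   0.1714 0.1032]
```

The torque jumped to 0.6 N m and the dish is up about 20 mm, so the platform is at its top stop. I'm unloading within the hex play, then letting go.

Call:
step_arm:
  rows:
    - [0,0,0,0,0,1.5]
    - [0,0,0,0,0,1.5]
    - [0,0,0,0,0,0]

```text
time: 20.35
position: [0.5774, 0.0246, 0.2607]
tool_rot: [0.743, 0.669, 0.0, 0.0]
ft_force: [2.7, 1.0, 3.6]
grip_width: 0.0155
grip_force: 55.0
```

```bash
python3 o.py
```

```text
20.35 [0.5774 0.0246 0.2607] footz 0.0205 z [ 8.e-04  3.e-04 -1.e+00] yaw -6.0 q6 -0.05 [2.7 1.  3.6] [ 0.231 -0.504 -0.008]
[-1.510e-01  6.650e-01  1.669e+00  1.000e-03  8.080e-01 -4.600e-02]
dish 0.83 [0.5843 0.273  0.0152]
dish 0.54 [0.5815 0.1706 0.1032]
```

Call:
step_arm:
  rows:
    - [0.0004,0.0002,0,0,0,0]
    - [0,0,0,0,0,0]
    - [0,0,0,0,0,0]
    - [0,0,0,0,0,0]
  jaw: 0.045
  squeeze: 10

```text
time: 20.95
position: [0.5773, 0.0249, 0.2602]
tool_rot: [0.743, 0.669, -0.0, -0.0]
ft_force: [-0.1, -0.3, 0.5]
grip_width: 0.0431
grip_force: 0.0
```

Call:
step_arm:
  rows:
    - [0,0,0.01,0,0,0]
    - [0,0,0.02,0,0,0]
    - [0,0,0.03,0,0,0]
    - [0,0,0.04,0,0,0]
    - [0,0,0.04,0,0,0]
    - [0,-0.05,0,0,0,0]
    - [0,-0.06,0,0,0,0]
    - [0,-0.06,0,0,0,0]
    - [0,-0.05,0,0,0,0]
    - [0,0,0,0,0,0]

```text
time: 22.2
position: [0.5774, -0.1989, 0.4013]
tool_rot: [0.745, 0.668, 0.0, 0.001]
ft_force: [0.5, 0.9, -0.5]
grip_width: 0.0451
grip_force: 0.0
```

```bash
python3 o.py; python3 - <<'E'
from h import *
c=cam('top');P=pts(c);s=cam('side')
for l in ['platform','crank']:
  for r in cut_out(l,'side'): print(l,r['confidence'],r['extent'])
a=cv2.resize(c['pixels'][130:340,140:500],(583,340));b=cv2.resize(s['pixels'][150:330,200:500],(417,250))
m=np.zeros((590,600,3),np.uint8);m[:340,:583]=a;m[340:,:417]=b;cv2.imwrite('pics/end.png',m)
p=P[(abs(P[...,0]-.58)<.04)&(P[...,1]>.12)&(P[...,1]<.2)];print(np.percentile(p[:,2],[10,30,60,90]))
k=P[(np.hypot(P[...,0]-.577,P[...,1]-.025)<.075)&(P[...,2]>.08)];print('crank z',np.percentile(k[:,2],[10,50,90,98]),k.mean(0))
E
```

```text
22.2 [ 0.5774 -0.1989  0.4013] footz 0.1611 z [ 0.0017 -0.0019 -1.    ] yaw -6.2 q6 -0.4 [ 0.5  0.9 -0.5] [-0.086  0.014  0.   ]
[-5.140e-01  5.120e-01  1.474e+00 -1.000e-03  1.153e+00 -4.050e-01]
dish 0.96 [0.5843 0.274  0.0151]
dish 0.59 [0.5752 0.1588 0.1032]
dish 0.41 [0.5694 0.0834 0.0614]
platform 0.66 [269.6, 196.5, 44.9, 17.4]
platform 0.35 [411.1, 230.0, 19.2, 32.0]
crank 0.65 [472.4, 278.1, 47.5, 68.0]
crank 0.6 [305.1, 209.7, 28.7, 30.0]
[0.08669303 0.08942521 0.10147064 0.10529158]
crank z [0.10692866 0.11117204 0.14335472 0.14660863] [0.5764576  0.01349297 0.11589147]
```

View pics/end.png

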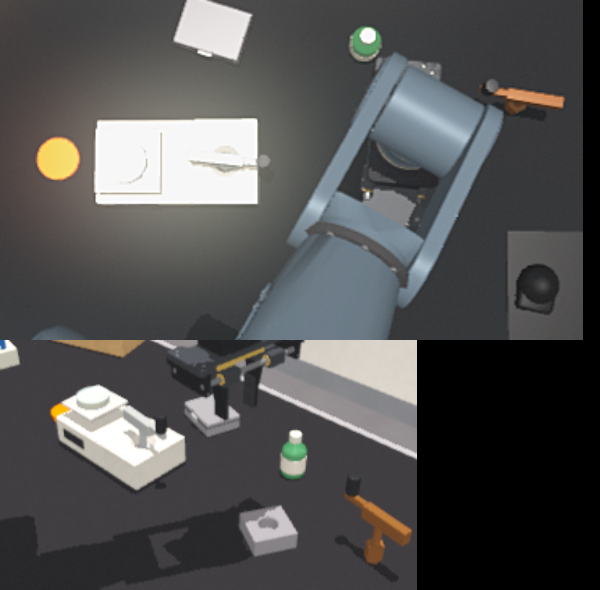

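The crank stands home in the well with its bar top at about 0.110 m. The dish is 20 mm higher than at the start and nothing else has moved, so I'm handing in.

Call:
step_arm:
  rows:
    - [0,0,0,0,0,0]
    - [0,0,0,0,0,0]
    - [0,0,0,0,0,0]

```text
time: 22.88
position: [0.5777, -0.1947, 0.4006]
tool_rot: [0.743, 0.67, -0.0, 0.0]
ft_force: [0.4, 0.0, -0.6]
grip_width: 0.0452
grip_force: 0.0
```

```bash
python3 -c "from rig import hand_in; print(hand_in())"
```

```text
the job is handed in; nothing more can be done
None
```

The crank is home in the well and wound clockwise to the top stop, with the platform and dish raised 20 mm and the gripper clear; I handed the job in at about 23 s, and no verdict came back.

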